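# Fold the retaining flap over the vials and shut the sample case

## Task

Pack up the grey sample case: with closed fingers, push the upright orange retaining flap down until it lies flat over the vials, and only then swing the white lid over and press it fully shut. Push gently (a few newtons are enough, never press hard) and only with the fingers; do not pinch or lift anything, do not disturb the vials or the other loose things on the bench, and finish clear of the case.

Things in the scene. Friction and masses are not known exactly. Their poses are not given: they have to be found in the camera images.
- case: The grey open sample case, fixed to the bench: 210 (its x) x 150 (its y) x 75 mm high, wall 5 mm; origin at the centre of its underside on the bench, z up. The lid is hinged along its +y rim, the orange flap just inside its -y wall. A black foam insert, 30 mm thick, nests three vials along its x axis.
- flap (a joint): Angle of the orange retaining flap (rad): 0 = folded flat over the vials (a hard stop), about 1.57 = upright; starts 1.25 to 1.6, stop at 1.65. A stiff hinge: the flap stays where it is left; about 0.5 N at its free edge moves it. The lid cannot pass a raised flap.
- flap_hinge (a point): Middle of the flap's hinge line: in the case frame 62 mm towards -y and 72 mm up. The line runs along case x. The point's axes turn with the flap: its y points along the flap from hinge to free edge.
- flap_edge (a point): Middle of the flap's free edge, 85 mm from the hinge line. The flap is a flat orange panel 170 mm wide (case x) and 4 mm thick. It folds from upright towards case +y; flat, its upper face is 74 mm above the bench.
- lid (a joint): Angle of the white lid (rad): 0 = shut on the rim (a hard stop), 1.57 = on edge, more = leaning back beyond the case's +y side; starts 1.65 to 2.05, stop at 2.1. A stiff hinge: the lid stays where it is left; about 1 to 2 N at its free edge moves it.
- lid_hinge (a point): Middle of the lid's hinge line: in the case frame 79 mm towards +y and 75 mm up. The line runs along case x. The point's axes turn with the lid: its -y points along the lid from hinge to free edge, its z out of the lid's outer face (up when shut).
- lid_edge (a point): Middle of the lid's free edge on its outer face: 154 mm from the hinge along the lid and 20 mm out of the hinge plane along the lid's z. The lid is a shallow tray 210 mm wide (case x), 150 mm deep, 20 mm thick overall; shut, its top is 95 mm above the bench. At the free edge a black lip 60 mm wide sticks out 9 mm farther, low down.
- vial_a: Loose reagent vial with blue cap, 26 mm across, 58 mm tall, upright in the case's foam nest -60 mm along case x and 12 mm towards case -y; origin at the centre of its underside, 5 mm above the bench. Leave it there.
- vial_b: Loose reagent vial with blue cap, 26 mm across, 58 mm tall, upright in the case's foam nest 0 mm along case x and 12 mm towards case -y; origin at the centre of its underside, 5 mm above the bench. Leave it there.
- vial_c: Loose reagent vial with blue cap, 26 mm across, 58 mm tall, upright in the case's foam nest 60 mm along case x and 12 mm towards case -y; origin at the centre of its underside, 5 mm above the bench. Leave it there.
- timer: Loose bench timer, 64x72x19 mm, lying at the right; bystander, origin under its centre.
- petri_dish: Loose petri dish, 91 mm across, 16 mm high, at the right; bystander, origin under its centre.
- marker_red: Loose red and white marker pen, 137 mm long, 12 mm thick, lying at the far right; bystander, origin at its underside near the middle.
- wash_bottle: Loose white wash bottle with red cap, 87x62 mm, 175 mm tall, standing at the left; bystander, origin under its foot.

How it is judged:
By the outcome, as a careful person would: the job done as asked, in the order asked, and still so for the second after the job is handed in, with the robot touching nothing.
It also fails if it takes over 51 s, if anything falls off the work surface, if the arm or the gripper's body presses on something with over 40 N, if the wrist force passes 120 N, or if a joint passes its speed limit or range.

## Robot

A 7-joint arm with a two-finger parallel gripper is mounted at the origin on the work surface; the furniture and walls round the work are solid. World frame = base frame: x ahead of the robot, y to its left, z up, the work surface at z = 0. Lengths are in m, angles in rad, forces in N, time in s.
With the tool pointing down it reaches from about 0.4 to 0.875 m from the base axis. Payload 4.4 kg.
Tool frame: the origin (TCP) lies at the very end of the fingers, on their centre line; the grasp point (between the pads) lies 19 mm behind it; z points along the fingers, y is the line along which they close (so a half turn about z gives the same grasp; the last joint's range is limited). The gripper opens to 85 mm and grips with 20 to 120 N. Pads are 22 mm wide; open, the fingers measure 114 mm over their backs; the gripper's body (76 mm by 85 mm) begins 54 mm behind the grasp point. The pads swing forward as they close: fully open they stand 13 mm farther back than shut.
Start: joints at [1.125, 0.628, 0.038, 1.517, -0.027, 0.996, -0.02], TCP at [0.241, -0.604, 0.231] pointing down, gripper open.
Joint ranges: [-3.06, 3.06], [-0.37, 2.12], [-1.25, 1.32], [0.18, 2.47], [-1.1, 4.24], [0.23, 1.98], [-2.94, 2.94]. Speed limits (rad/s): [2.57, 2.57, 3.14, 3.14, 3.14, 3.14, 3.14].

## Interface

Orientations are given as a rotation vector (axis times angle).
In Python, from rig import manip gives the robot as it stands.
- The arm moves only by the tool carry_out, never from a script. Its argument "plan" is text: rows parted by semicolons, each of 7 numbers parted by spaces: the shift along the tool's x, y, z as a fraction of full scale, then the turn, a rotation vector about the tool's x, y, z as a fraction of full scale, then the opening, from 0 (shut) to 1 (fully open). A call has exactly 10 rows; each row shifts and turns the commanded pose from where the row before left it, along the tool's axes as they then stand; what a row does not reach is not made up. Full scale, the value 1, is 10 cm for a shift and 2 pi rad for a turn. A row lasts 1/10 s, in which the tool goes at most 50 mm and 8.59 degrees, less where a joint would pass 70% of its speed; a pose out of reach is approached as far as the arm can. A call with a number of a shift or a turn outside -1 to 1 is refused whole. A call with a gripper value outside its range is refused whole. The fingers move at their own pace and stop on an object; the grip force is fixed at half the most. Time passes only in rows, so rows that do not move let the fingers close, or fill a call up. It gives the time, the measured TCP pose, the force, the opening and the grip force at its end, in the units of the state.
- manip.get_obs(): the state, without advancing time (a new reading comes with each control period).
- manip.grab_frame(name): name is "side" or "top" or "wrist"; returns (picture, depth): 480x640x3 uint8, red, green, blue; 480x640 float32, m along the optical axis (not along the pixel's ray), 0 where there is no reading.
- manip.camera_info(name): a dict with "intrinsics" (3x3 intrinsics, pixels), "xyz" and "orientation" of the camera in the world. Camera axes: x right, y up, looking along -z (the intrinsics and any distortion apply to the point x, -y, -z); pixel columns grow to the right and rows downward; lengths in m; the calibration is good to about 2 mm. The wrist camera is an equidistant fisheye: a pixel r from the principal point sees the ray r / f radians off the axis. A picture is of the moment at which its call begins: read the wrist's pose just before it. camera_info takes no time and is no camera call; for the wrist camera it gives the pose at the moment of the call.
- manip.hand_in(): hands the job in; it is judged then, once.
Trained networks look in the newest picture that a camera, given by its name, has taken for a name from the list of things; names that differ only in an ending like _2 or _b are one class to them, and where a whole thing is asked for, a point or a joint stands for the part that bears it (a point fixed in the world has none). Each returns a list of dicts, best first, with "score" (0 to 1); they miss things now and then, are a little off and sometimes report something else, mostly with a low value. They report only what shows in the picture. A call takes as long as a camera call.
- manip.find_in(camera, label): "uv" ([column, row] in pixels, amid what is visible of it).
- manip.silhouettes(camera, label): "region" (480x640 bool, what is visible of it) and "uv" ([column, row] in pixels, amid what is visible of it).
The state is a dict: "clock": time; "qpos": joint angles; "joint_vel": joint speeds; "joint_efforts": joint torques, N m; "eef_pos": TCP position; "orientation": TCP orientation; "ft_force": force on the tool from outside, world axes, zero at the start; "moment": the same for the moment, N m; "opening": opening from 0.0 (shut) to 1.0 (fully open); "grip_force": force on a finger pad.
Only numpy, scipy, OpenCV 4.12 (cv2) and the standard library are available. Lean on these libraries where they do the work, as an engineer would, in place of code of your own. Each camera call takes 0.05 s, during which the arm holds its last target. There are 200 camera calls.

## Working session

There is one attempt and no reset: what is moved stays moved. The work goes in short steps, Python scripts to look and compute and a tool call to move; the robot and the scene stay as the last step left them, time stands still between calls to the robot, and variables do not carry over. Pictures are saved under pics/ and viewed, at most 10 in all, crops included, and the job is handed in when it is done.

Besides the shell and the picture viewer there is one more tool, called after "Call:" in YAML: its name, and indented under it one key for each argument. carry_out: Moves the arm, as the interface text tells. Shift numbers are shares of 10 cm and turn numbers shares of 2 pi rad, none past 1 either way. Its arguments: {"type":"object","properties":{"plan":{"type":"string"}},"required":["plan"]}

```bash
ls; mkdir -p pics
cat > h.py <<'E'
import numpy as np, cv2
from scipy.spatial.transform import Rotation as R
from rig import manip
def rot(o):
    o=np.array(o,float)
    return o if o.shape==(3,3) else R.from_rotvec(o).as_matrix()
def cloud(name,depth):
    ci=manip.camera_info(name);K=np.array(ci["intrinsics"])
    v,u=np.mgrid[:480,:640]
    p=np.stack([(u-K[0,2])/K[0,0]*depth,-(v-K[1,2])/K[1,1]*depth,-depth],-1)
    return p@rot(ci["orientation"]).T+np.array(ci["xyz"])
E
python3 - <<'E'
from h import *
for c in("top","side"):
    im,d=manip.grab_frame(c);cv2.imwrite(f"pics/{c}0.png",im[...,::-1]);np.save(c+"d.npy",d)
    print(c,manip.camera_info(c))
    P=cloud(c,d)
    for l in("case","flap","lid","vial_a","wash_bottle","timer","petri_dish","marker_red"):
        for s in manip.silhouettes(c,l)[:3]:
            m=s["region"]&(d>0);q=P[m]
            if len(q): print(l,round(s["score"],2),np.round(s["uv"]),m.sum(),np.round(np.median(q,0),3),np.round(np.percentile(q,[2,98],axis=0),3).tolist())
            np.save(f"{c}_{l}.npy",s["region"]) if s is not None and s["score"]>.5 else 0
print(manip.get_obs())
E
```

```text
pics
top {'intrinsics': array([[570.71024616,   0.        , 313.46744976],
       [  0.        , 570.71024616, 250.7279437 ],
       [  0.        ,   0.        ,   1.        ]]), 'xyz': array([0.29293716, 0.04871947, 1.54689669]), 'orientation': array([ 0.14585385, -0.12063361, -1.54976268])}
case 0.83 [322. 253.] 6697 [0.539 0.047 0.041] [[0.418, -0.075, 0.0], [0.653, 0.147, 0.229]]
flap 0.82 [360. 268.] 278 [ 0.497 -0.047  0.153] [[0.423, -0.079, 0.003], [0.571, -0.014, 0.162]]
lid 0.76 [301. 239.] 2086 [0.566 0.106 0.142] [[0.468, 0.054, 0.075], [0.658, 0.155, 0.234]]
vial_a 0.47 [343. 262.] 81 [ 0.513 -0.     0.057] [[0.506, -0.011, 0.016], [0.526, 0.012, 0.068]]
vial_a 0.44 [351. 243.] 88 [ 0.568 -0.024  0.056] [[0.561, -0.035, 0.017], [0.582, -0.012, 0.067]]
wash_bottle 0.64 [166. 269.] 672 [0.492 0.447 0.113] [[0.468, 0.432, 0.009], [0.525, 0.483, 0.172]]
timer 0.77 [451. 257.] 609 [ 0.541 -0.303  0.017] [[0.505, -0.34, 0.008], [0.577, -0.266, 0.024]]
petri_dish 0.56 [461. 301.] 950 [ 0.429 -0.324  0.016] [[0.389, -0.366, 0.003], [0.47, -0.282, 0.022]]
marker_red 0.52 [428. 21
[... 1541 characters left out ...]
{'clock': 0.9, 'qpos': array([ 1.12519312,  0.62835001,  0.03848641,  1.51743011, -0.02704659,
        0.99630776, -0.01999604]), 'joint_vel': array([ 0.00014271,  0.00095475,  0.00075058,  0.00029729,  0.00090668,
       -0.0008392 , -0.00083621]), 'joint_efforts': array([-4.74676235e-04, -5.63264072e+01,  1.22512110e+00, -1.93783700e+01,
        1.07758935e-02,  1.50663160e-03, -8.94301380e-07]), 'eef_pos': array([ 0.24102397, -0.60366058,  0.23133593]), 'orientation': array([3.08512206e+00, 5.92957714e-01, 1.38408121e-04]), 'ft_force': array([-0.1301351 ,  0.14182487, -0.08840738]), 'moment': array([ 0.00339529,  0.03528054, -0.00838075]), 'grip_force': 0.0, 'opening': 0.9981704181473834}
```

```bash
cat > fit.py <<'E'
from h import *
from scipy.optimize import least_squares
C={}
for c in("top","side"):
    d=np.load(c+"d.npy");P=cloud(c,d)
    C[c]=P
fl=np.vstack([C[c][np.load(f"{c}_flap.npy")&(np.load(c+"d.npy")>0)] for c in C])
li=np.vstack([C[c][np.load(f"{c}_lid.npy")&(np.load(c+"d.npy")>0)] for c in ("top",)])
# rim: points 0.068<z<0.08 in area
A=np.vstack([C[c][np.load(c+"d.npy")>0] for c in C])
A=A[(np.abs(A[:,0]-.53)<.16)&(np.abs(A[:,1]-.02)<.16)]
rim=A[(A[:,2]>.069)&(A[:,2]<.080)]
fs=fl[(fl[:,2]>.08)&(fl[:,2]<.165)&(fl[:,1]<0.0)]
ls=li[(li[:,2]>.085)&(li[:,2]<.24)]
def loc(p,x): 
    c,s=np.cos(x[2]),np.sin(x[2]);q=p[:,:2]-x[:2]
    return np.c_[q@[c,s],q@[-s,c],p[:,2]]
def res(x):
    q=loc(rim,x)
    dx=np.abs(np.abs(q[:,0])-.1025);dy=np.abs(np.abs(q[:,1])-.0725)
    return np.minimum(np.minimum(dx,dy),.015)*1
best=min((least_squares(res,[.523+a,.009+b,-.43],loss="soft_l1",f_scale=.003) for a in(-.01,0,.01) for b in(-.01,0,.01)),key=lambda r:r.cost)
x=best.x;print("case",x,best.cost,len(rim),"inl",(res(x)<.004).mean())
q=loc(fs,x);print("flap pts x",np.percentile(q[:,0],[1,99]))
r=least_squares(lambda a:np.sin(a[0])*(q[:,1]+.062)-np.cos(a[0])*(q[:,2]-.072),[1.4],loss="soft_l1",f_scale=.003)
print("flap",r.x,np.median(np.abs(r.fun)),"edge len",np.percentile(np.hypot(q[:,1]+.062,q[:,2]-.072),98))
q=loc(ls,x);print("lid pts x",np.percentile(q[:,0],[1,99]),np.percentile(q,[1,50,99],axis=0).round(3).tolist())
for n,pp in(("flap",loc(fs,x)),("lid",q)):
    pf=np.polyfit(pp[:,2],pp[:,1],1);print(n,"slope angle",np.pi/2-np.arctan(pf[0]) if n=="flap" else np.pi/2+np.arctan(pf[0]))
print("lid radius",np.percentile(np.hypot(q[:,1]-.079,q[:,2]-.075),98))
top=q[q[:,2]>np.percentile(q[:,2],95)];print("lid top strip",np.median(top,0))
E
python3 fit.py
python3 - <<'E'
import cv2,numpy as np
a=cv2.imread('pics/top0.png')[150:350,200:420];b=cv2.imread('pics/side0.png')[130:330,200:420]
cv2.imwrite('pics/c0.png',np.hstack([cv2.resize(a,(400,364)),cv2.resize(b,(400,364))]))
E
```

```text
case [ 0.52509058  0.01230821 -0.40865715] 0.012063629226505843 1398 inl 0.6623748211731044
flap pts x [-0.08214769  0.08497208]
flap [1.62172151] 0.0008442713221473057 edge len 0.08803394255950422
lid pts x [-0.10626965  0.10133967] [[-0.106, 0.08, 0.085], [0.0, 0.105, 0.163], [0.101, 0.122, 0.236]]
flap slope angle 1.6119180972937763
lid slope angle 1.705035922162975
lid radius 0.16168973668313108
lid top strip [-0.0052181   0.10759982  0.2335752 ]
```

View pics/c0.png

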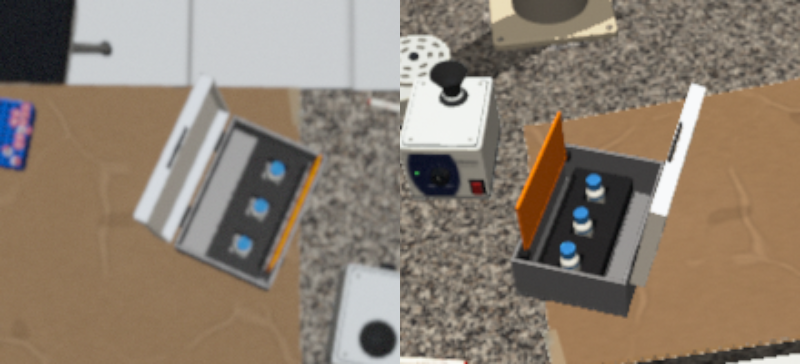

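View pics/side0.png

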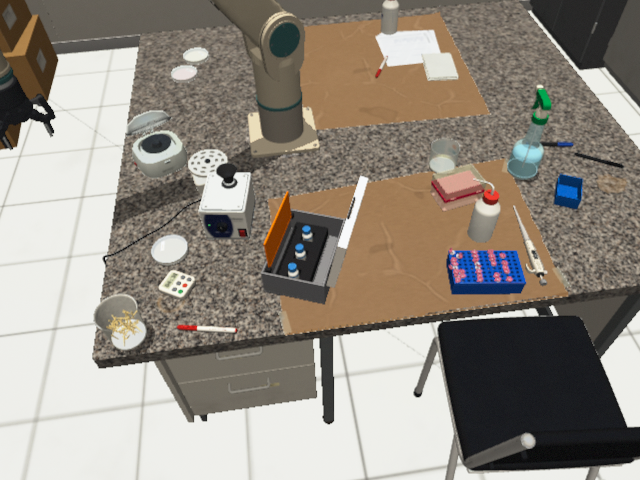

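```bash
cat > obst.py <<'E'
from h import *
x=[.5251,.0123,-.4087];c,s=np.cos(x[2]),np.sin(x[2])
A=np.vstack([cloud(n,d)[d>0] for n in("top","side") for d in[np.load(n+"d.npy")]])
q=A[:,:2]-x[:2];L=np.c_[q@[c,s],q@[-s,c],A[:,2]]
m=(abs(L[:,0])<.12)&(L[:,1]<-.08)&(L[:,1]>-.5)&(L[:,2]>.03)
for y in np.arange(-.5,-.08,.03):
    k=m&(L[:,1]>=y)&(L[:,1]<y+.03)
    print(round(y,2),L[k,2].max().round(3) if k.any() else 0, L[k,0].min().round(2) if k.any() else '')
m=(A[:,0]>.1)&(A[:,0]<.7)&(A[:,1]<-.08)&(A[:,1]>-.45)&(A[:,2]>.05)
print(np.percentile(A[m],[0.5,50,99.5],axis=0).round(3))
p=np.array([.2410,-.6037])-x[:2];print("start local",p@[c,s],p@[-s,c])
E
python3 obst.py
```

```text
-0.5 0 
-0.47 0 
-0.44 0 
-0.41 0 
-0.38 0 
-0.35 0 
-0.32 0.122 -0.12
-0.29 0.125 -0.12
-0.26 0.171 -0.12
-0.23 0.169 -0.12
-0.2 0.125 -0.12
-0.17 0.122 -0.07
-0.14 0 
-0.11 0 
[[ 0.101 -0.448  0.051]
 [ 0.189 -0.227  0.117]
 [ 0.697 -0.085  0.838]]
start local -0.015892315529455383 -0.6781712499856597
```

Call:
carry_out:
  plan: "0 0 -0.1 0 0 -0.02 0; 0 0 -0.1 0 0 -0.02 0; 0 0 -0.1 0 0 -0.02 0; 0 0 -0.1 0 0 -0.02 0; 0 0 -0.1 0 0 -0.02 0; 0 0 -0.1 0 0 -0.0245 0; 0.3 0 0 0 0 0 0; 0.4 0 0 0 0 0 0; 0.4 0 0 0 0 0 0; 0.4 0 0 0 0 0 0"

```text
clock: 1.9
eef_pos: [0.3015, -0.4649, 0.2914]
orientation: [2.63, 1.718, 0.0]
ft_force: [0.4, 0.2, -0.0]
opening: 0.006
grip_force: 0.0
```

```bash
cat > st.py <<'E'
from h import *
x=[.5251,.0123,-.4087]
o=manip.get_obs();M=rot(o["orientation"])
Z=R.from_euler('z',x[2]).as_matrix()
p=Z.T@(np.array(o["eef_pos"])-[x[0],x[1],0])
print("t",round(o["clock"],2),"local mm",(p*1000).round(1),"F local",(Z.T@o["ft_force"]).round(2),"open",round(o["opening"],3))
print("tool x,y,z in case:",(Z.T@M).T.round(3).tolist(),"q",np.round(o["qpos"],2))
E
python3 st.py
```

```text
t 1.9 local mm [ -15.5 -526.8  291.4] F local [ 0.29  0.38 -0.05] open 0.006
tool x,y,z in case: [[0.005, 1.0, -0.0], [1.0, -0.005, 0.0], [0.0, -0.0, -1.0]] q [ 1.08  0.43 -0.2   1.71  0.1   1.01  0.44]
```

Call:
carry_out:
  plan: "0.42 0.02 0 0 0 0 0; 0.42 0.02 0 0 0 0 0; 0.42 0.02 0 0 0 0 0; 0.42 0.02 0 0 0 0 0; 0.42 0.02 0 0 0 0 0; 0.42 0.02 0 0 0 0 0; 0.42 0.02 0 0 0 0 0; 0.4 0 0 0 0 0 0; 0.4 0 0 0 0 0 0; 0.2 0 0 0 0 0 0"

```text
clock: 2.9
eef_pos: [0.4734, -0.1071, 0.2917]
orientation: [-2.625, -1.725, -0.003]
ft_force: [-0.7, -0.6, -0.5]
opening: 0.002
grip_force: 0.0
```

```bash
python3 st.py
```

```text
t 2.9 local mm [  -0.  -130.1  291.7] F local [-0.41 -0.86 -0.48] open 0.002
tool x,y,z in case: [[-0.001, 1.0, 0.002], [1.0, 0.001, 0.001], [0.001, 0.002, -1.0]] q [ 0.41  0.33 -0.32  1.88  0.13  0.95 -0.38]
```

Call:
carry_out:
  plan: "0.1 0 0.2 0 0 0 0; 0.15 0 0.2 0 0 0 0; 0 0 0.2 0 0 0 0; 0 0 0.2 0 0 0 0; 0 0 0.2 0 0 0 0; 0 0 0.2 0 0 0 0; 0 0 0.2 0 0 0 0; 0 0 0.1 0 0 0 0; 0 0 0 0 0 0 0; 0 0 0 0 0 0 0"

```text
clock: 3.9
eef_pos: [0.4825, -0.0881, 0.1418]
orientation: [2.629, 1.719, 0.001]
ft_force: [0.5, 0.1, 0.4]
opening: 0.003
grip_force: 0.0
```

```bash
cat >> st.py <<'E'
im,d=manip.grab_frame("side");cv2.imwrite("pics/s%d.png"%(o["clock"]*100),cv2.resize(im[130:330,180:440,::-1],(780,600)))
E
python3 st.py; ls pics
```

```text
t 3.9 local mm [   0.8 -109.   141.8] F local [0.47 0.26 0.37] open 0.003
tool x,y,z in case: [[0.004, 1.0, 0.0], [1.0, -0.004, 0.001], [0.001, 0.0, -1.0]] q [ 0.3   0.55 -0.26  2.04  0.24  0.58 -0.54]
c0.png
s390.png
side0.png
top0.png
```

View pics/s390.png

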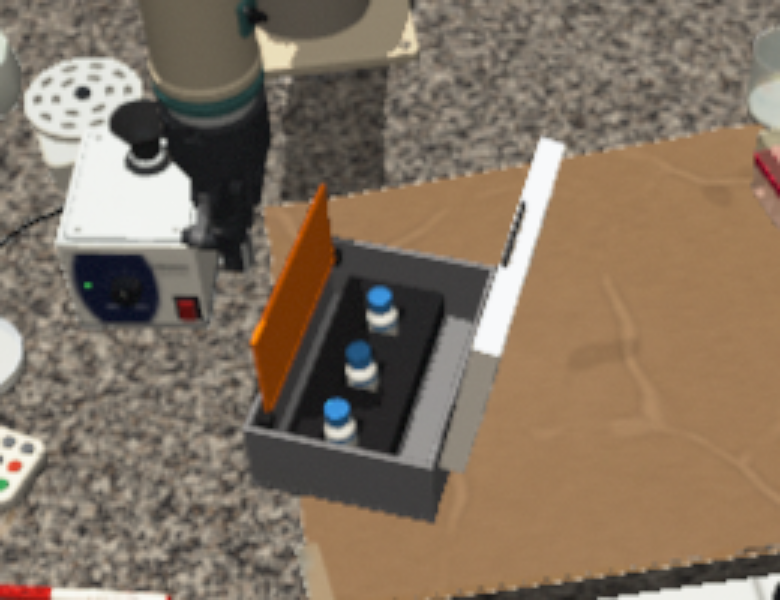

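Run:
```python
import numpy as np
def show(P):
    d=np.diff(P,axis=0)*10
    for p,r in zip(P[1:],d): print((p*1000).round(1),"dx %.3f dz %.3f"%(r[0],-r[1]))
print("flap")
a=np.linspace(1.62,0,21);r=.070
show(np.c_[-.062+r*np.cos(a)-.002*np.sin(a)-.011,.072+r*np.sin(a)+.002*np.cos(a)])
print("lid")
a=np.r_[np.linspace(1.57,0,26)];r=.135
show(np.c_[.079-r*np.cos(a)+.02*np.sin(a)+.011,.075+r*np.sin(a)+.02*np.cos(a)])
```

```text
flap
[-72.8 142. ] dx 0.057 dz -0.002
[-67.1 141.8] dx 0.057 dz 0.002
[-61.5 141.1] dx 0.056 dz 0.007
[-55.9 139.9] dx 0.056 dz 0.012
[-50.5 138.3] dx 0.054 dz 0.016
[-45.2 136.3] dx 0.053 dz 0.020
[-40.1 133.8] dx 0.051 dz 0.025
[-35.2 130.9] dx 0.049 dz 0.029
[-30.6 127.7] dx 0.046 dz 0.033
[-26.2 124.1] dx 0.044 dz 0.036
[-22.1 120.1] dx 0.041 dz 0.040
[-18.4 115.8] dx 0.037 dz 0.043
[-15.  111.3] dx 0.034 dz 0.046
[-12.  106.5] dx 0.030 dz 0.048
[ -9.5 101.4] dx 0.026 dz 0.050
[-7.3 96.2] dx 0.022 dz 0.052
[-5.5 90.8] dx 0.017 dz 0.054
[-4.2 85.3] dx 0.013 dz 0.055
[-3.4 79.7] dx 0.008 dz 0.056
[-3. 74.] dx 0.004 dz 0.057
lid
[101.4 211. ] dx -0.085 dz -0.010
[ 92.8 211.4] dx -0.086 dz -0.004
[ 84.3 211.4] dx -0.086 dz 0.001
[ 75.7 210.7] dx -0.085 dz 0.006
[ 67.2 209.6] dx -0.085 dz 0.012
[ 58.8 207.9] dx -0.084 dz 0.017
[ 50.5 205.6] dx -0.083 dz 0.022
[ 42.4 202.9] dx -0.081 dz 0.027
[ 34.5 199.7] dx -0.079 dz 0.032
[ 26.8 195.9] dx -0.077 dz 0.037
[ 19.3 191.7] dx -0.075 dz 0.042
[ 12.1 187.1] dx -0.072 dz 0.047
[  5.2 182. ] dx -0.069 dz 0.051
[ -1.3 176.4] dx -0.065 dz 0.055
[ -7.5 170.5] dx -0.062 dz 0.059
[-13.3 164.2] dx -0.058 dz 0.063
[-18.7 157.5] dx -0.054 dz 0.067
[-23.7 150.6] dx -0.050 dz 0.070
[-28.2 143.3] dx -0.045 dz 0.073
[-32.2 135.7] dx -0.041 dz 0.076
[-35.8 127.9] dx -0.036 dz 0.078
[-38.9 119.9] dx -0.031 dz 0.080
[-41.4 111.8] dx -0.026 dz 0.082
[-43.5 103.4] dx -0.020 dz 0.083
[-45.  95.] dx -0.015 dz 0.084
```

Call:
carry_out:
  plan: "0.12 0 0 0 0 0 0; 0.12 0 0 0 0 0 0; 0.06 0 0 0 0 0 0; 0.06 0 0 0 0 0 0; 0.06 0 0 0 0 0 0; 0.055 0 0.007 0 0 0 0; 0.055 0 0.012 0 0 0 0; 0.055 0 0.016 0 0 0 0; 0.053 0 0.02 0 0 0 0; 0.051 0 0.025 0 0 0 0"

```text
clock: 4.95
eef_pos: [0.5098, -0.0246, 0.1331]
orientation: [-2.629, -1.719, 0.0]
ft_force: [-0.1, -0.8, 0.2]
opening: 0.002
grip_force: 0.2
```

```bash
python3 st.py
```

```text
t 4.95 local mm [  0.7 -39.9 133.1] F local [ 0.25 -0.71  0.19] open 0.002
tool x,y,z in case: [[0.004, 1.0, -0.0], [1.0, -0.004, -0.0], [-0.0, -0.0, -1.0]] q [ 0.16  0.58 -0.24  1.99  0.24  0.59 -0.66]
```

Call:
carry_out:
  plan: "0.049 0 0.03 0 0 0 0; 0.046 0 0.033 0 0 0 0; 0.044 0 0.036 0 0 0 0; 0.041 0 0.04 0 0 0 0; 0.037 0 0.043 0 0 0 0; 0.034 0 0.046 0 0 0 0; 0.03 0 0.048 0 0 0 0; 0.026 0 0.05 0 0 0 0; 0.022 0 0.052 0 0 0 0; 0.017 0 0.054 0 0 0 0"

```text
clock: 6.0
eef_pos: [0.5237, 0.0069, 0.0897]
orientation: [-2.629, -1.719, -0.0]
ft_force: [-0.4, -0.2, 0.6]
opening: 0.003
grip_force: 0.2
```

```bash
python3 st.py
```

```text
t 6.0 local mm [ 0.8 -5.5 89.7] F local [-0.25 -0.32  0.62] open 0.003
tool x,y,z in case: [[0.004, 1.0, 0.0], [1.0, -0.004, 0.0], [0.0, 0.0, -1.0]] q [ 0.07  0.67 -0.21  1.99  0.26  0.51 -0.73]
```

Call:
carry_out:
  plan: "0.012 0 0.04 0 0 0 0; 0.008 0 0.04 0 0 0 0; 0.003 0 0.03 0 0 0 0; 0 0 0.02 0 0 0 0; 0 0 0.01 0 0 0 0; 0 0 0.01 0 0 0 0; 0 0 0.005 0 0 0 0; 0 0 0 0 0 0 0; 0 0 0 0 0 0 0; 0 0 0 0 0 0 0"

```text
clock: 7.05
eef_pos: [0.5245, 0.0088, 0.0747]
orientation: [2.629, 1.719, -0.0]
ft_force: [-0.6, 0.4, 1.4]
opening: -0.0
grip_force: 0.0
```

```bash
python3 st.py
```

```text
t 7.05 local mm [ 0.8 -3.5 74.7] F local [-0.74  0.14  1.42] open -0.0
tool x,y,z in case: [[0.004, 1.0, -0.0], [1.0, -0.004, 0.0], [0.0, -0.0, -1.0]] q [ 0.06  0.69 -0.19  1.99  0.27  0.48 -0.75]
```

Call:
carry_out:
  plan: "0 0 0.005 0 0 0 0; 0 0 0 0 0 0 0; 0 0 0.005 0 0 0 0; 0 0 0 0 0 0 0; 0 0 0.003 0 0 0 0; 0 0 0 0 0 0 0; 0 0 0 0 0 0 0; 0 0 0 0 0 0 0; 0 0 0 0 0 0 0; 0 0 0 0 0 0 0"

```text
clock: 8.1
eef_pos: [0.5246, 0.0088, 0.0738]
orientation: [2.629, 1.719, 0.0]
ft_force: [-1.6, -0.6, 6.1]
opening: 0.0
grip_force: 3.3
```

```bash
python3 st.py
```

```text
t 8.1 local mm [ 0.9 -3.4 73.8] F local [-1.19 -1.16  6.15] open 0.0
tool x,y,z in case: [[0.004, 1.0, -0.0], [1.0, -0.004, 0.0], [0.0, -0.0, -1.0]] q [ 0.06  0.7  -0.19  1.99  0.27  0.48 -0.75]
```

Call:
carry_out:
  plan: "0 0 -0.05 0 0 0 0; 0 0 -0.15 0 0 0 0; 0 0 -0.25 0 0 0 0; 0 0 -0.3 0 0 0 0; 0 0 -0.3 0 0 0 0; 0 0 -0.3 0 0 0 0; 0 0 -0.3 0 0 0 0; 0 0 -0.3 0 0 0 0; 0 0 -0.3 0 0 0 0; 0 0 -0.1 0 0 0 0"

```text
clock: 9.15
eef_pos: [0.5259, 0.0091, 0.3113]
orientation: [2.627, 1.718, 0.007]
ft_force: [0.9, -0.7, 0.7]
opening: -0.0
grip_force: 0.0
```

```bash
python3 st.py
python3 - <<'E'
from h import *
x=[.5251,.0123,-.4087];c,s=np.cos(x[2]),np.sin(x[2])
for n in("side","top"):
    im,d=manip.grab_frame(n);P=cloud(n,d)
    hsv=cv2.cvtColor(im,cv2.COLOR_RGB2HSV)
    q=P[...,:2]-x[:2];L=np.stack([q@[c,s],q@[-s,c],P[...,2]],-1)
    box=(d>0)&(abs(L[...,0])<.1)
    k=box&(abs(L[...,1])<.09)&(hsv[...,0]>5)&(hsv[...,0]<25)&(hsv[...,1]>180)
    Q=L[k]
    if len(Q)>20: print(n,"flap",len(Q),np.percentile(Q,[2,50,98],axis=0).round(3).tolist(),"dz/dy",np.polyfit(Q[:,1],Q[:,2],1))
    k=box&(L[...,1]>.078)&(L[...,1]<.2)&(L[...,2]>.1)&(L[...,2]<.245);Q=L[k]
    if len(Q)>20: print(n,"lid",np.percentile(Q,[2,50,98],axis=0).round(3).tolist())
E
```

```text
t 9.15 local mm [  2.   -2.6 311.3] F local [ 1.15 -0.28  0.73] open -0.0
tool x,y,z in case: [[0.004, 1.0, 0.002], [1.0, -0.004, 0.005], [0.005, 0.002, -1.0]] q [ 0.15  0.37 -0.31  1.75  0.13  1.03 -0.62]
side flap 2085 [[-0.082, -0.066, 0.057], [0.005, -0.023, 0.073], [0.081, 0.019, 0.077]] dz/dy [-0.01844832  0.07177393]
side lid [[-0.093, 0.103, 0.14], [0.01, 0.112, 0.224], [0.097, 0.121, 0.234]]
top flap 568 [[-0.085, -0.046, 0.034], [-0.06, -0.004, 0.074], [-0.015, 0.02, 0.081]] dz/dy [-0.00541642  0.07326015]
top lid [[-0.095, 0.097, 0.103], [-0.001, 0.107, 0.22], [0.099, 0.121, 0.235]]
```

Call:
carry_out:
  plan: "0.2 0 0 0 0 0 0; 0.35 0 0 0 0 0 0; 0.4 0 0 0 0 0 0; 0.4 0 0 0 0 0 0; 0.3 0 0 0 0 0 0; 0.05 0 0.1 0 0 0 0; 0 0 0.3 0 0 0 0; 0 0 0.3 0 0 0 0; 0 0 0.25 0 0 0 0; 0 0 0.05 0 0 0 0"

```text
clock: 10.3
eef_pos: [0.5893, 0.1622, 0.2033]
orientation: [-2.628, -1.717, 0.015]
ft_force: [-0.5, 1.1, -0.2]
opening: -0.002
grip_force: 0.0
```

```bash
python3 st.py
```

```text
t 10.3 local mm [ -0.7 163.  203.3] F local [-0.89  0.81 -0.17] open -0.002
tool x,y,z in case: [[0.005, 1.0, -0.007], [1.0, -0.005, -0.007], [-0.007, -0.007, -1.0]] q [-0.13  0.62 -0.29  1.65  0.21  0.92 -0.92]
```

Call:
carry_out:
  plan: "-0.1 0 -0.03 0 0 0 0; -0.1 0 -0.03 0 0 0 0; -0.08 0 -0.01 0 0 0 0; -0.08 0 0 0 0 0 0; -0.085 0 0 0 0 0 0; -0.085 0 -0.01 0 0 0 0; -0.085 0 0 0 0 0 0; -0.085 0 0 0 0 0 0; -0.085 0 0.006 0 0 0 0; -0.085 0 0.012 0 0 0 0"

```text
clock: 11.35
eef_pos: [0.5575, 0.0842, 0.2145]
orientation: [2.629, 1.719, -0.0]
ft_force: [1.2, 0.2, 1.1]
opening: -0.0
grip_force: 0.6
```

```bash
python3 st.py
```

```text
t 11.35 local mm [  1.1  78.9 214.5] F local [1.   0.69 1.06] open -0.0
tool x,y,z in case: [[0.004, 1.0, -0.0], [1.0, -0.004, 0.0], [0.0, -0.0, -1.0]] q [ 0.    0.54 -0.3   1.78  0.2   0.86 -0.81]
```

Call:
carry_out:
  plan: "-0.085 0 0.015 0 0 0 0; -0.085 0 0.022 0 0 0 0; -0.083 0 0.028 0 0 0 0; -0.081 0 0.03 0 0 0 0; -0.079 0 0.035 0 0 0 0; -0.077 0 0.04 0 0 0 0; -0.075 0 0.045 0 0 0 0; -0.072 0 0.048 0 0 0 0; -0.069 0 0.051 0 0 0 0; -0.065 0 0.055 0 0 0 0"

```text
clock: 12.4
eef_pos: [0.5265, 0.0136, 0.1771]
orientation: [-2.63, -1.719, 0.0]
ft_force: [-0.0, 0.5, 1.5]
opening: -0.0
grip_force: 0.4
```

```bash
python3 st.py
```

```text
t 12.4 local mm [  0.8   1.8 177.1] F local [-0.23  0.46  1.46] open -0.0
tool x,y,z in case: [[0.004, 1.0, -0.0], [1.0, -0.004, -0.0], [-0.0, -0.0, -1.0]] q [ 0.12  0.54 -0.29  1.91  0.23  0.72 -0.72]
```

Call:
carry_out:
  plan: "-0.065 0 0.06 0 0 0 0; -0.06 0 0.063 0 0 0 0; -0.055 0 0.067 0 0 0 0; -0.05 0 0.07 0 0 0 0; -0.046 0 0.073 0 0 0 0; -0.041 0 0.076 0 0 0 0; -0.036 0 0.078 0 0 0 0; -0.031 0 0.08 0 0 0 0; -0.026 0 0.08 0 0 0 0; -0.02 0 0.06 0 0 0 0"

```text
clock: 13.45
eef_pos: [0.5094, -0.0252, 0.1061]
orientation: [-2.629, -1.719, 0.0]
ft_force: [-0.9, 0.6, -0.1]
opening: -0.002
grip_force: 0.2
```

```bash
python3 st.py
```

```text
t 13.45 local mm [  0.5 -40.6 106.1] F local [-1.07  0.23 -0.1 ] open -0.002
tool x,y,z in case: [[0.004, 1.0, 0.0], [1.0, -0.004, -0.0], [-0.0, 0.0, -1.0]] q [ 0.16  0.63 -0.25  2.01  0.29  0.53 -0.7 ]
```

Call:
carry_out:
  plan: "-0.015 0 0.04 0 0 0 0; -0.01 0 0.03 0 0 0 0; 0 0 0.02 0 0 0 0; 0 0 0.01 0 0 0 0; 0 0 0.01 0 0 0 0; 0 0 0 0 0 0 0; 0 0 0.005 0 0 0 0; 0 0 0 0 0 0 0; 0 0 0 0 0 0 0; 0 0 0 0 0 0 0"

```text
clock: 14.5
eef_pos: [0.5087, -0.0274, 0.0955]
orientation: [2.629, 1.719, 0.0]
ft_force: [0.4, -0.8, -0.0]
opening: 0.001
grip_force: 0.1
```

```bash
python3 st.py
```

```text
t 14.5 local mm [  0.7 -42.9  95.5] F local [ 0.67 -0.62 -0.03] open 0.001
tool x,y,z in case: [[0.004, 1.0, 0.0], [1.0, -0.004, 0.0], [0.0, 0.0, -1.0]] q [ 0.16  0.65 -0.24  2.02  0.3   0.5  -0.71]
```

Call:
carry_out:
  plan: "0 0 0.005 0 0 0 0; 0 0 0 0 0 0 0; 0 0 0.005 0 0 0 0; 0 0 0 0 0 0 0; 0 0 0.005 0 0 0 0; 0 0 0 0 0 0 0; 0 0 0 0 0 0 0; 0 0 0 0 0 0 0; 0 0 0 0 0 0 0; 0 0 0 0 0 0 0"

```text
clock: 15.55
eef_pos: [0.5087, -0.0275, 0.0949]
orientation: [2.629, 1.719, 0.0]
ft_force: [-3.2, -0.1, 10.4]
opening: 0.004
grip_force: 5.4
```

```bash
python3 st.py
```

```text
t 15.55 local mm [  0.7 -43.   94.9] F local [-2.93 -1.39 10.41] open 0.004
tool x,y,z in case: [[0.004, 1.0, -0.0], [1.0, -0.004, 0.001], [0.001, -0.0, -1.0]] q [ 0.16  0.65 -0.24  2.02  0.3   0.5  -0.71]
```

Call:
carry_out:
  plan: "0 0 -0.05 0 0 0 0; 0 0 -0.15 0 0 0 0; 0 0 -0.25 0 0 0 0; 0 0 -0.3 0 0 0 0; 0 0 -0.3 0 0 0 0; 0 0 -0.3 0 0 0 0; 0 0 -0.3 0 0 0 0; 0 0 -0.2 0 0 0 0; 0 0 -0.1 0 0 0 0; 0 0 0 0 0 0 0"

```text
clock: 16.6
eef_pos: [0.5092, -0.0274, 0.2898]
orientation: [2.628, 1.718, 0.003]
ft_force: [0.8, 1.1, -0.9]
opening: 0.002
grip_force: 0.0
```

```bash
python3 st.py
python3 - <<'E'
from h import *
x=[.5251,.0123,-.4087];c,s=np.cos(x[2]),np.sin(x[2])
for n in("side","top"):
    im,d=manip.grab_frame(n);P=cloud(n,d)
    q=P[...,:2]-x[:2];L=np.stack([q@[c,s],q@[-s,c],P[...,2]],-1)
    k=(d>0)&(abs(L[...,0])<.1)&(abs(L[...,1])<.07)&(L[...,2]<.15);Q=L[k]
    print(n,"lid",np.percentile(Q,[2,50,98],axis=0).round(3).tolist(),np.polyfit(Q[:,1],Q[:,2],1))
E
ls pics
```

```text
t 16.6 local mm [  1.2 -42.8 289.8] F local [ 0.3   1.36 -0.89] open 0.002
tool x,y,z in case: [[0.004, 1.0, 0.001], [1.0, -0.004, 0.002], [0.002, 0.001, -1.0]] q [ 0.25  0.37 -0.35  1.82  0.15  0.97 -0.58]
side lid [[-0.093, -0.067, -0.786], [0.057, -0.004, 0.091], [0.096, 0.068, 0.097]] [ 0.36166057 -0.20277432]
top lid [[-0.097, -0.065, 0.089], [-0.031, 0.02, 0.096], [0.09, 0.068, 0.102]] [0.00206948 0.09561468]
c0.png
s1030.png
s1135.png
s1240.png
s1345.png
s1450.png
s1555.png
s1660.png
s390.png
s495.png
s600.png
s705.png
s810.png
s915.png
side0.png
top0.png
```

View pics/s1660.png

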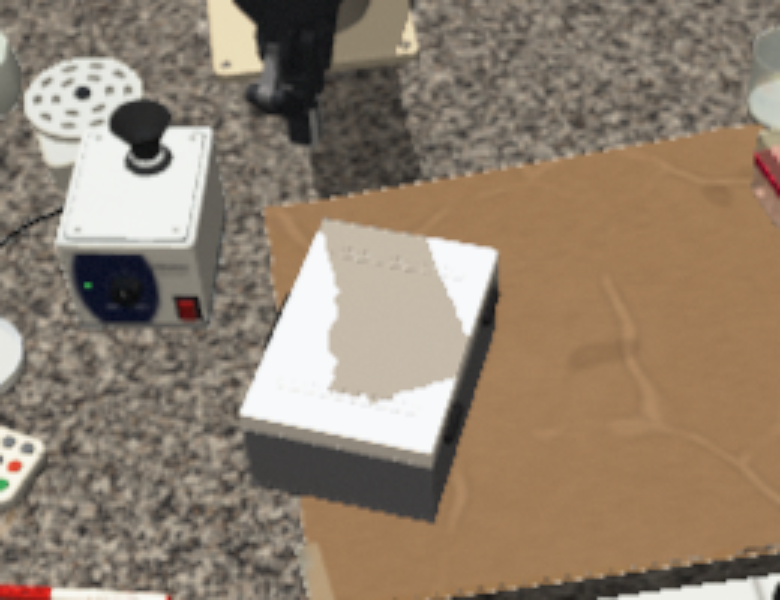

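The lid (370,340) lies flat on the case, level at 95 mm, and the gripper (300,100) is clear above it.

```bash
python3 -c "
from rig import manip
print(manip.hand_in())"
```

```text
the job is handed in; nothing more can be done
None
```

The job is handed in: I pushed the flap down flat first, then closed the lid to its stop (level at 95 mm), and the arm finished clear of the case at about 17 s; the final lid press briefly reached about 10 N, above the few newtons you asked for.

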